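# Fetch the red-capped bottle from under the wire rack with a reacher

## Task

The medicine bottle with the red cap stands too far under the low wire rack for a hand. Take the reacher by its grip, squeeze its trigger to close the jaws on that bottle, draw the bottle out from under the rack until it stands upright and clear in front of it, and let go. Never touch the bottle with the gripper, and leave the white-capped bottle and the carton under the rack where they stand.

Things in the scene. Friction and masses are not known exactly. Their poses are not given: they have to be found in the camera images.
- bottle_mid (a point): Amber medicine bottle with a red cap and paper label, 36 mm diameter, 66 mm tall, 60 g, standing under the rack; the point is on its axis, half-way up (33 mm over the table).
- reacher_grip (a point): Middle of the grip of a 350 mm, 0.27 kg grey reacher lying flat on the table, 30 mm up. x: forward to the jaws, y: left, z: up. Grip: two upright blades 53 mm high, 70 mm or more long: grey handle on the right, yellow trigger on the left, 54 mm over their outer faces at rest. Pinch across y from above. It stands on flat feet: slide it along the table without lifting.
- trigger (a joint): Trigger stroke in m: 0 released, jaws open; 0.013 jaws shut on the bottle; 0.016 end. It slides to the right against a spring, 8 N at rest to 14.4 N: a grip of 6 or 7 N, or closing to about 50 mm, carries the reacher with jaws open; 25 to 35 N, or closing fully, shuts them. As both fingers close, the reacher shifts left by half the stroke (6 mm). Let go, it springs open.
- reacher_jaws (a point): Where the bottle should stand between the reacher's jaws: 285 mm ahead of reacher_grip, same height and axes. The jaws (yellow, black pads, 13 to 43 mm over the table) close evenly from both sides; open they leave 83 mm inside, measure 115 mm outside, and end 20 mm ahead of this point.
- rack: Low wire rack, fixed; 400 mm wide in x, 240 deep in y, 92 high, 84 clear beneath, a thin post at each corner. Origin: on the table below the middle of its open front edge; y: level, from there in under the rack. The bottle stands 70 to 100 mm in, in one of three lanes 115 mm apart along x; the white-capped bottle and the carton stand in the others.
- other_mid (a point): To be left alone: the same amber bottle with a white cap, 36 mm diameter, 66 mm tall; the point is its centre.
- carton_mid (a point): To be left alone: white carton with a blue band, 34 x 50 x 55 mm; the point is its centre.
Mind the look-alikes: they are no part of the job. Leave any turquoise look-alike of the part that bears bottle_mid alone.

How it is judged:
On the way, in this order (a step that is already met when the one before it is completed fails the run):
1. the jaws are squeezed shut on the red-capped bottle while it is still under the rack (value of joint trigger above 0.008 m and contact force between reacher and bottle above 0.5 N and horizontal distance between reacher_jaws and bottle_mid below 0.04 m and y of bottle_mid in the frame of rack above 0.02 m), for 0.2 s.
2. the bottle is out in front of the rack, still between the squeezed jaws (value of joint trigger above 0.008 m and contact force between reacher and bottle above 0.5 N and y of bottle_mid in the frame of rack below -0.02 m), for 0.2 s.
At the end, for the whole second after the job is handed in: The red-capped bottle stands upright (within 10 degrees) and at rest on the table, its axis at least 20 mm in front of the rack's front edge, and the reacher's trigger is released (under 3 mm), jaws open (y of bottle_mid in the frame of rack below -0.02 m and angle between bottle_mid's own z axis and vertical below 0.17 rad and height (world z) of bottle_mid below 0.045 m and linear speed of bottle below 0.02 m/s and value of joint trigger below 0.003 m); the robot touches nothing.
It fails at once if the gripper or arm touches the red-capped bottle (contact force between any of the fingers, the arm and bottle above 0.5 N).
It fails at once if the white-capped bottle is moved more than 20 mm (distance of other_mid from where it was at the start of the episode above 0.02 m).
It fails at once if the carton is moved more than 20 mm (distance of carton_mid from where it was at the start of the episode above 0.02 m).
It also fails if it takes over 45 s, if anything falls off the work surface, if the arm or the gripper's body presses on something with over 40 N, if the wrist force passes 120 N, or if a joint passes its speed limit or range.

## Robot

A 7-joint arm with a two-finger parallel gripper is mounted at the origin on the work surface. World frame = base frame: x ahead of the robot, y to its left, z up, the work surface at z = 0. Lengths are in m, angles in rad, forces in N, time in s.
With the tool pointing down it reaches from about 0.425 to 0.875 m from the base axis. Payload 4.7 kg.
Tool frame: the origin (TCP) lies on the mounting face of the last link; the fingertips stand 182 mm ahead of it and the grasp point (between the pads) lies 164 mm ahead of it; x points along the fingers, y is the direction in which the jaws open and shut, and the axes are right-handed (so a half turn about x gives the same grasp; the last joint's range is limited). The gripper opens to 87 mm and grips with 3 to 60 N. Pads are 19 mm wide; open, the fingers measure 117 mm over their backs; the gripper's body (75 mm by 190 mm) begins 51 mm behind the grasp point.
Start: joints at [1.349, 0.321, -0.07, 1.45, 0.023, 1.371, -0.057], TCP at [0.152, -0.632, 0.405] pointing down, gripper open.
Joint ranges: [-2.86, 2.86], [-0.3, 2.09], [-1.38, 1.24], [0.06, 2.45], [-1.56, 4.7], [0.09, 2.05], [-2.69, 2.69]. Speed limits (rad/s): [2.57, 2.57, 3.14, 3.14, 3.14, 3.14, 3.14].

## Interface

Orientations are given as a rotation vector (axis times angle).
In Python, from bench import monitor, get_image, ctrl gives the robot as it stands.
- The arm moves only by the shell command python3 -m creep 'ROWS' [FORCE]. ROWS is JSON, a list of rows, each a list of 7 numbers: the shift along the tool's x, y, z in mm, then the turn, a rotation vector about the tool's x, y, z in rad, then the finger opening in mm, from 0 to 87. A call has 1 to 5 rows; each row shifts and turns the commanded pose from where the row before left it, along the tool's axes as they then stand; what a row does not reach is not made up. A row lasts 1/10 s, in which the tool goes at most 50 mm and 8.59 degrees, less where a joint would pass 70% of its speed; a pose out of reach is approached as far as the arm can. A call is refused whole if a number of a shift passes 50 or a number of a turn 0.15, either way. A call with a gripper value outside its range is refused whole. The fingers move at their own pace and stop on an object; FORCE is the grip in N (left out, the last holds). Time passes only in rows, so rows that do not move let the fingers close. It gives the time, the measured TCP pose, the force and the opening at its end, in the units of the state.
- monitor.get_state(): the state, without advancing time (a new reading comes with each control period).
- get_image(name): name is "side" or "top"; returns a dict with "img" (400x640x3 uint8, red, green, blue), "mtx" (3x3 intrinsics, pixels), "D" ([k1, k2, p1, p2, k3] as OpenCV has them; the pictures are not rectified), "view" (4x4, takes a point from world to camera coordinates). Camera axes: x right, y up, looking along -z (the intrinsics and any distortion apply to the point x, -y, -z); pixel columns grow to the right and rows downward; lengths in m; the calibration is good to about 2 mm. A picture is of the moment at which its call begins. There is no depth.
- ctrl.close_job(): hands the job in, once; it reports no verdict.
The state is a dict: "time": time; "joint_positions": joint angles; "qd": joint speeds; "joint_torque": joint torques, N m; "position": TCP position; "tool_rot": TCP orientation; "ft_force": force on the tool from outside, world axes, zero at the start; "torque": the same for the moment, N m; "grip_width": opening from 0.0 (shut) to 1.0 (fully open).
Only numpy, scipy, OpenCV 4.12 (cv2) and the standard library are available. Lean on these libraries where they do the work, as an engineer would, in place of code of your own. Each camera call takes 0.05 s, during which the arm holds its last target.

## Working session

There is one attempt and no reset: what is moved stays moved. The work goes in short steps, Python scripts to look and compute and a shell command to move; the robot and the scene stay as the last step left them, time stands still between calls to the robot, and variables do not carry over. Pictures are saved under pics/ and viewed, and the job is handed in when it is done.

```bash
mkdir -p pics; ls
python3 - <<'E'
from bench import monitor,get_image
import cv2,numpy as np
s=monitor.get_state();print(s)
for n in("top","side"):
    d=get_image(n);cv2.imwrite(f"pics/{n}0.png",d["img"][:,:,::-1]);print(n,d["mtx"],d["D"],d["view"])
E
```

```text
pics
{'time': 0.0, 'joint_positions': array([ 1.34911028,  0.3218167 , -0.07006289,  1.45166732,  0.02262879,
        1.37080342, -0.05688559]), 'qd': array([-0.00025206,  0.00042648,  0.00116656,  0.0005039 , -0.00060026,
        0.00082654,  0.00106539]), 'joint_torque': array([ 1.08234184e-03, -4.91284168e+01, -4.03646166e-01, -3.12534642e+01,
       -6.39926735e-02,  4.39780857e-02,  1.84057740e-04]), 'position': array([ 0.15174825, -0.63182685,  0.40366898]), 'tool_rot': array([ 2.09677324,  0.25040251, -2.09752635]), 'ft_force': array([-0.0008499 , -0.19810861, -0.28864994]), 'torque': array([0.03412884, 0.00884848, 0.01668223]), 'grip_width': 0.9968049705169351}
top [[494.47367135   0.         321.0628667 ]
 [  0.         494.47367135 195.71817371]
 [  0.           0.           1.        ]] [-0.05828798  0.          0.          0.          0.        ] [[ 0.0188221  -0.99981706 -0.00340264 -0.04872813]
 [ 0.98203417  0.017848    0.1878572  -0.60011743]
 [-0.18776211 -0.00687738  0.98219046 -1.09650234]
 [ 0.          0.          0.          1.        ]]
side [[461.10479262   0.         321.87540362]
 [  0.         461.10479262 202.62688057]
 [  0.           0.           1.        ]] [-0.07460959  0.          0.          0.          0.        ] [[ 0.99259841 -0.12068132 -0.01358023 -0.59002055]
 [ 0.08104757  0.57499879  0.81413002 -0.06753778]
 [-0.09044167 -0.8092048   0.58052381 -0.93572732]
 [ 0.          0.          0.          1.        ]]
```

View pics/top0.png

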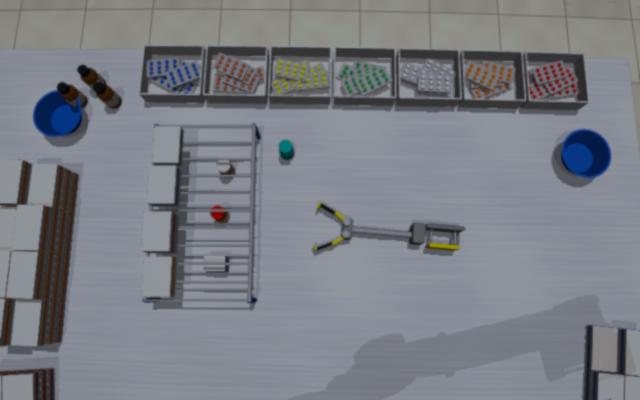

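View pics/side0.png

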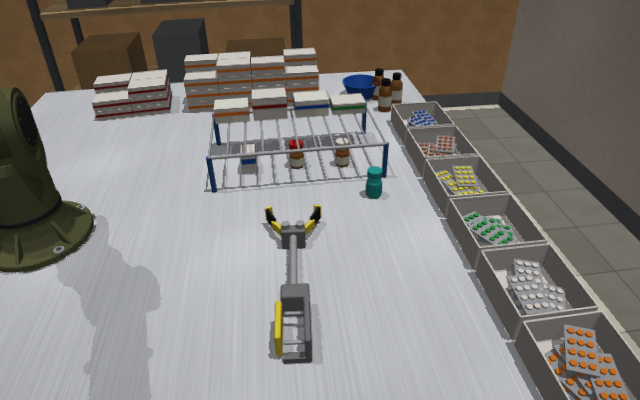

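```bash
cat > h.py <<'E'
import cv2,numpy as np
from bench import monitor,get_image
def ray(d,uv):
    p=cv2.undistortPoints(np.array([[uv]],float),d["mtx"],np.array(d["D"],float))[0,0]
    V=np.array(d["view"]);R=V[:3,:3];t=V[:3,3]
    return -R.T@t, R.T@np.array([p[0],-p[1],-1.])
def pix(d,uv,z):
    c,r=ray(d,uv);return c+r*(z-c[2])/r[2]
def proj(d,X):
    V=np.array(d["view"]);q=V[:3,:3]@np.array(X)+V[:3,3];q=np.array([[q[0],-q[1],-q[2]]])
    return cv2.projectPoints(q,np.zeros(3),np.zeros(3),d["mtx"],np.array(d["D"],float))[0][0,0]
def tri(d1,u1,d2,u2):
    A=[];b=[]
    M=np.zeros((3,3));v=np.zeros(3)
    for d,u in((d1,u1),(d2,u2)):
        c,r=ray(d,u);r/=np.linalg.norm(r);P=np.eye(3)-np.outer(r,r);M+=P;v+=P@c
    return np.linalg.solve(M,v)
def crop(d,x0,y0,w,h,k,fn):
    im=d["img"][y0:y0+h,x0:x0+w,::-1]
    im=cv2.resize(im,None,fx=k,fy=k,interpolation=cv2.INTER_CUBIC)
    for i in range(0,w,20):cv2.putText(im,str(x0+i),(i*k,8),0,.3,(0,0,255),1);cv2.line(im,(i*k,10),(i*k,14),(0,0,255))
    for i in range(0,h,20):cv2.putText(im,str(y0+i),(0,i*k+4),0,.3,(0,0,255),1)
    cv2.imwrite(fn,im)
E
python3 - <<'E'
from h import *
t=get_image("top");s=get_image("side")
crop(t,130,110,180,200,3,"pics/t1.png");crop(t,300,190,180,80,4,"pics/t2.png")
crop(s,200,90,200,110,4,"pics/s1.png");crop(s,230,190,130,180,3,"pics/s2.png")
E
```

```text
(no output)
```

View pics/t1.png

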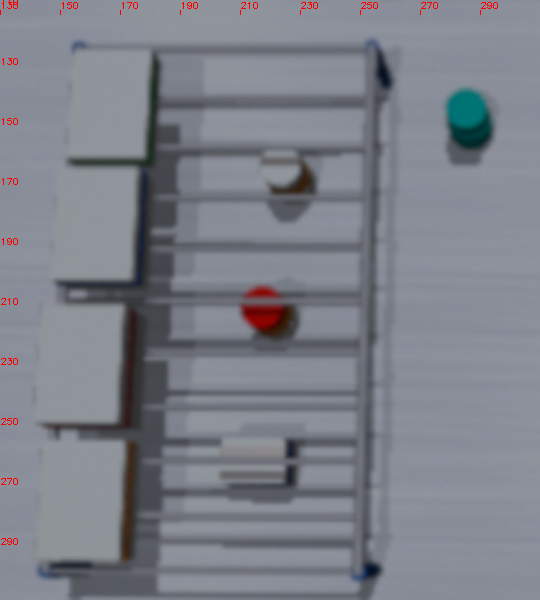

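View pics/t2.png

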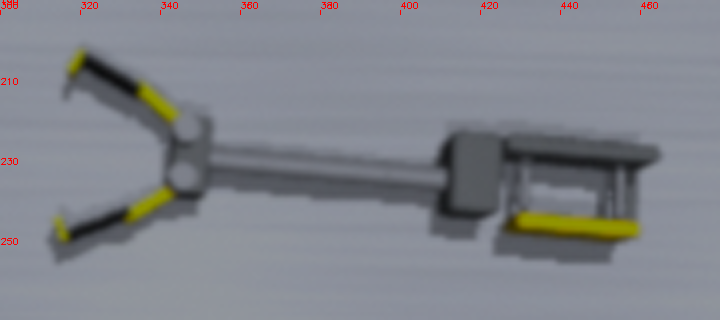

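View pics/s1.png

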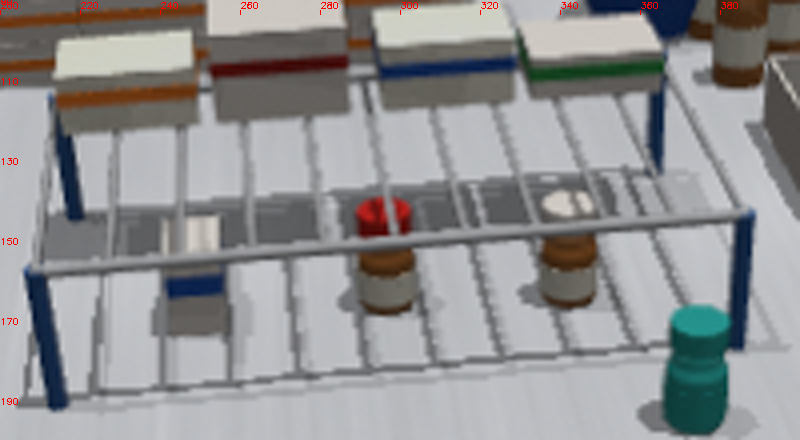

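View pics/s2.png

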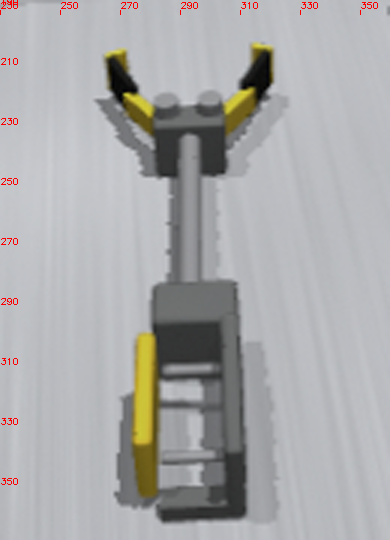

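Run:
```python
from h import *
np.set_printoptions(precision=4,suppress=True)
t=get_image("top");s=get_image("side")
V=np.array(t["view"]);print("cam",-V[:3,:3].T@V[:3,3])
def P(n,uv,z,d=t):print(n,pix(d,uv,z))
P("red top",(217.5,212.5),.066);P("white top",(223.5,166),.066);P("carton top",(213.5,263),.055)
P("front L post top",(249.5,300.5),.090);P("front R post top",(253.5,125),.090)
P("L foot side",(214,191),0,s);P("R foot side",(385,177),0,s)
P("back L",(145,300),.09);P("back R",(156,125.5),.09)
for n,a in dict(trF=(429,243),trB=(459.5,246),haF=(426,225),haB=(464,228)).items():P(n,a,.0565)
for n,a in dict(jR=(320,203),jL=(314.5,248)).items():P(n,a,.043)
P("pivR",(346.5,221),.05);P("pivL",(346,234),.05)
for n,a in dict(jR=(316,205),jL=(268,208)).items():P("s"+n,a,.043,s)
for n,a in dict(trF=(274.5+3,301),trB=(277,337),haF=(306.5,297),haB=(308,350)).items():P("s"+n,a,.0565,s)
for n,a in dict(tipR=((320,203),(315.5,205)),tipL=((314.5,248),(268,208)),red=((217.5,212.5),(296,141))).items():print(n,tri(t,a[0],s,a[1]))
P("tube front",(352,229.5),.03);P("tube back",(410,233),.03)
```

```text
cam [ 0.3844 -0.0455  1.1895]
red top [0.5554 0.2004 0.066 ]
white top [0.666  0.1927 0.066 ]
carton top [0.4401 0.2054 0.055 ]
front L post top [0.3587 0.1141 0.09  ]
front R post top [0.7597 0.123  0.09  ]
L foot side [0.3573 0.1138 0.    ]
R foot side [0.7604 0.1167 0.    ]
back L [0.354  0.3451 0.09  ]
back R [0.7554 0.3529 0.09  ]
trF [ 0.4949 -0.2876  0.0565]
trB [ 0.4891 -0.3579  0.0565]
haF [ 0.5365 -0.2815  0.0565]
haB [ 0.5309 -0.3697  0.0565]
jR [ 0.5861 -0.0353  0.043 ]
jL [ 0.48   -0.0246  0.043 ]
pivR [ 0.5435 -0.0978  0.05  ]
pivL [ 0.5131 -0.0969  0.05  ]
sjR [ 0.5789 -0.0334  0.043 ]
sjL [ 0.4818 -0.0302  0.043 ]
strF [ 0.4903 -0.2955  0.0565]
strB [ 0.4865 -0.3641  0.0565]
shaF [ 0.5355 -0.2931  0.0565]
shaB [ 0.5282 -0.3919  0.0565]
tipR [ 0.5816 -0.0355  0.0454]
tipL [ 0.481  -0.0245  0.0388]
red [0.556  0.1999 0.0683]
tube front [ 0.5263 -0.1119  0.03  ]
tube back [ 0.5204 -0.2487  0.03  ]
```

```bash
cat >> h.py <<'E'
from scipy.spatial.transform import Rotation as Ro
def plan(gx,gy,gz,head):
    """grasp point target; head = angle of reacher x from world y toward +x (rad, slope)."""
    s=monitor.get_state();R=Ro.from_rotvec(s["tool_rot"]).as_matrix();p=np.array(s["position"])
    h=np.array([np.sin(head),np.cos(head),0]);l=np.array([-h[1],h[0],0]);d=np.array([0,0,-1.])
    best=None
    for sg in(1,-1):
        T=np.column_stack([d,sg*l,np.cross(d,sg*l)])
        w=Ro.from_matrix(R.T@T).as_rotvec()
        if best is None or np.linalg.norm(w)<np.linalg.norm(best[0]):best=(w,T)
    w,T=best
    tgt=np.array([gx,gy,gz])-.164*T[:,0]
    np.set_printoptions(precision=4,suppress=True)
    print("t",s["time"],"grasp",p+.164*R[:,0],"F",s["ft_force"],"w",s["grip_width"]*87,"q7",s["joint_positions"][6])
    print("tool axes\n",R)
    print("shift mm in current axes",(R.T@(tgt-p))*1000,"in final axes",(T.T@(tgt-p))*1000,"turn",w)
E
python3 -c "
from h import *
plan(.514,-.328,.030,.064)"
```

```text
t 0.3 grasp [ 0.1518 -0.6319  0.2404] F [-0.4085 -0.2198 -0.5824] w 87.06058891599696 q7 -0.05691299042627333
tool axes
 [[-0.0002  0.2337 -0.9723]
 [ 0.0006 -0.9723 -0.2337]
 [-1.     -0.0006  0.    ]]
shift mm in current axes [ 210.5124 -210.7832 -423.1469] in final axes [ 210.3995  341.9549 -326.4922] turn [-1.2709 -0.0004  0.0005]
```

```bash
python3 -m creep '[[0,0,0,-0.14,0,0,87],[0,0,0,-0.14,0,0,87],[0,0,0,-0.14,0,0,87],[0,0,0,-0.14,0,0,87],[0,0,0,-0.14,0,0,87]]' 6.5; python3 -m creep '[[0,0,0,-0.14,0,0,87],[0,0,0,-0.14,0,0,87],[0,0,0,-0.14,0,0,87],[0,0,0,-0.14,0,0,87],[0,0,0,-0.01,0,0,87]]'; python3 -m creep '[[0,30,-30,0,0,0,87],[0,30,-30,0,0,0,87],[0,30,-30,0,0,0,87],[0,30,-30,0,0,0,87],[0,30,-30,0,0,0,87]]';python3 -c "
from h import *
plan(.514,-.328,.030,.064)"
```

```text
time: 0.8
position: [0.1518, -0.632, 0.4047]
tool_rot: [1.656, 0.843, -1.656]
ft_force: [0.8, -0.2, 0.0]
grip_width: 0.996
time: 1.3
position: [0.1517, -0.632, 0.4046]
tool_rot: [1.256, 1.178, -1.256]
ft_force: [0.5, 0.6, -0.3]
grip_width: 1.0
time: 1.8
position: [0.3123, -0.4908, 0.4049]
tool_rot: [1.259, 1.176, -1.26]
ft_force: [1.3, 0.7, 0.0]
grip_width: 0.999
t 1.8 grasp [ 0.3123 -0.4908  0.2409] F [1.2865 0.6965 0.0237] w 86.93558653361477 q7 0.8353249250204483
tool axes
 [[ 0.0001  0.9976 -0.0686]
 [-0.0005 -0.0686 -0.9976]
 [-1.      0.0002  0.0005]]
shift mm in current axes [ 210.8677  190.0134 -176.3   ] in final axes [ 210.9222  190.8573 -175.3206] turn [-0.0046  0.0005 -0.0001]
```

```bash
python3 -m creep '[[0,38,-35,0,0,0,87],[0,38,-35,0,0,0,87],[0,38,-35,0,0,0,87],[0,38,-35,0,0,0,87],[0,38,-35,0,0,0,87]]'; python3 -m creep '[[30,0,0,0,0,0,87],[30,0,0,0,0,0,87],[30,0,0,0,0,0,87],[0,0,0,0,0,0,87]]';python3 -c "
from h import *
plan(.514,-.328,.030,.064)
t=get_image('top');s=get_image('side')
crop(t,300,180,190,110,4,'pics/t3.png');crop(s,200,180,200,200,3,'pics/s3.png')"
```

```text
time: 2.3
position: [0.507, -0.3336, 0.4051]
tool_rot: [1.259, 1.175, -1.26]
ft_force: [0.4, -0.3, -0.2]
grip_width: 0.999
time: 2.7
position: [0.5041, -0.3343, 0.3102]
tool_rot: [1.259, 1.185, -1.262]
ft_force: [-0.5, -0.3, -0.2]
grip_width: 1.001
t 2.7 grasp [ 0.503  -0.3335  0.1463] F [-0.5136 -0.2725 -0.1828] w 87.07199363021486 q7 0.34823970579422375
tool axes
 [[-0.007   0.9977 -0.0674]
 [ 0.0048 -0.0674 -0.9977]
 [-1.     -0.0073 -0.0043]]
shift mm in current axes [116.2031  10.2778  -6.4348] in final axes [116.2462   9.4501  -6.9074] turn [-0.0034 -0.0044  0.0073]
```

View pics/t3.png

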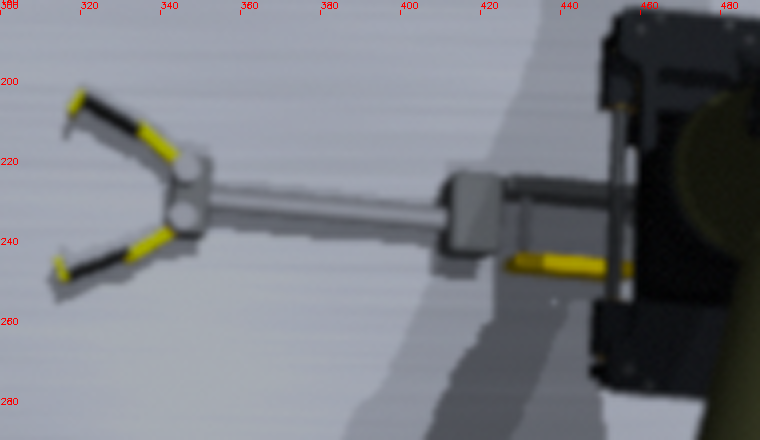

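View pics/s3.png

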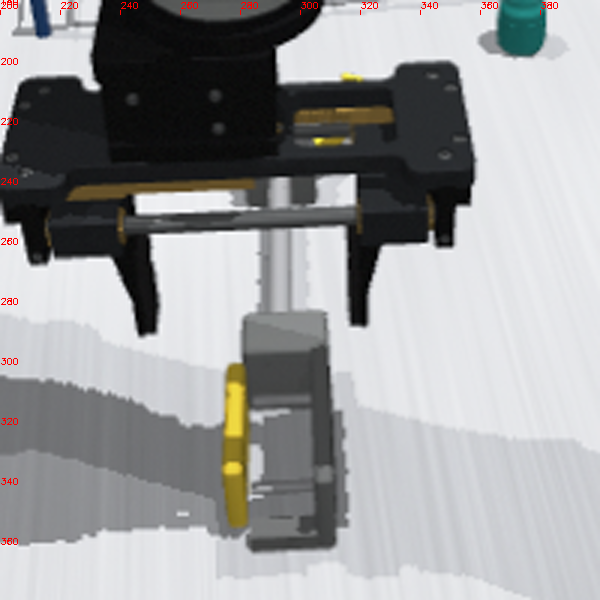

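```bash
python3 -m creep '[[0,10,-7,-0.003,-0.004,0.007,87],[30,0,0,0,0,0,87],[20,0,0,0,0,0,87],[0,0,0,0,0,0,87]]';python3 -c "
from h import *
plan(.514,-.328,.030,.064)
s=get_image('side')
crop(s,200,180,200,200,3,'pics/s4.png')"
```

```text
time: 3.2
position: [0.5167, -0.3281, 0.2638]
tool_rot: [1.255, 1.173, -1.252]
ft_force: [-0.5, 1.0, 0.9]
grip_width: 1.0
t 3.2 grasp [ 0.5175 -0.3286  0.0998] F [-0.5414  0.9608  0.9238] w 87.00010049439729 q7 0.3102982966471452
tool axes
 [[ 0.0053  0.9981 -0.0619]
 [-0.003  -0.0619 -0.9981]
 [-1.      0.0055  0.0027]]
shift mm in current axes [69.7785 -3.0654 -0.1545] in final axes [69.7943 -2.6849  0.0375] turn [ 0.0021  0.0027 -0.0055]
```

View pics/s4.png

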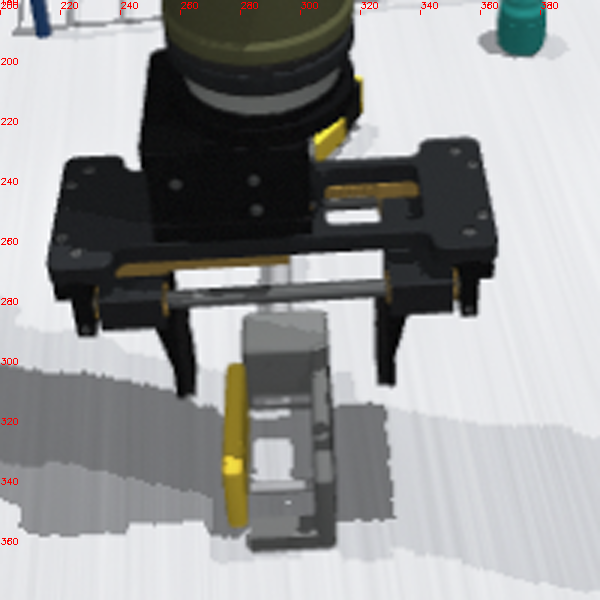

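```bash
python3 -m creep '[[20,-2,0,0,0,0,87],[20,0,0,0,0,0,87],[15,0,0,0,0,0,87],[12,0,0,0,0,0,87],[0,0,0,0,0,0,87]]';python3 -c "
from h import *
plan(.514,-.328,.030,.064)
s=get_image('side')
crop(s,200,180,200,200,3,'pics/s5.png')"
```

```text
time: 3.75
position: [0.5148, -0.3289, 0.1969]
tool_rot: [1.255, 1.173, -1.252]
ft_force: [0.2, 0.2, -0.6]
grip_width: 1.007
t 3.75 grasp [ 0.5157 -0.3295  0.0329] F [ 0.2437  0.1807 -0.5603] w 87.60665427706415 q7 0.28057444999311465
tool axes
 [[ 0.0054  0.9981 -0.062 ]
 [-0.0035 -0.062  -0.9981]
 [-1.      0.0057  0.0032]]
shift mm in current axes [ 2.8772 -0.8731 -0.8867] in final axes [ 2.8849 -0.8586 -0.8759] turn [ 0.002   0.0032 -0.0057]
```

View pics/s5.png

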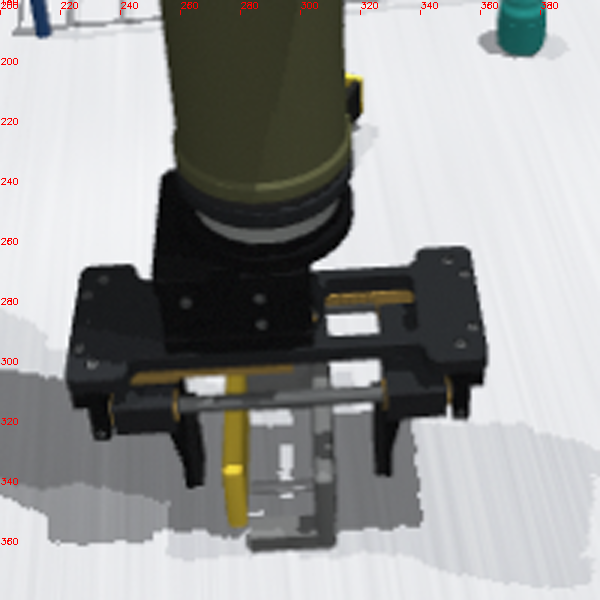

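```bash
python3 -m creep '[[2,0,0,0,0,0,50],[0,0,0,0,0,0,50],[0,0,0,0,0,0,50],[0,0,0,0,0,0,50],[0,0,0,0,0,0,50]]' 7;python3 -c "
from h import *
plan(.514,-.328,.030,.064)
t=get_image('top')
crop(t,300,180,190,110,4,'pics/t6.png')"
```

```text
time: 4.3
position: [0.5147, -0.3293, 0.1959]
tool_rot: [1.254, 1.171, -1.252]
ft_force: [-1.5, -0.3, 0.5]
grip_width: 0.638
t 4.3 grasp [ 0.5157 -0.3301  0.0319] F [-1.4848 -0.2814  0.5143] w 55.51638252524348 q7 0.27974118734706205
tool axes
 [[ 0.006   0.998  -0.0622]
 [-0.0049 -0.0621 -0.9981]
 [-1.      0.0063  0.0045]]
shift mm in current axes [ 1.9221 -0.8069 -1.2651] in final axes [ 1.9327 -0.797  -1.2551] turn [ 0.0018  0.0045 -0.0063]
```

View pics/t6.png

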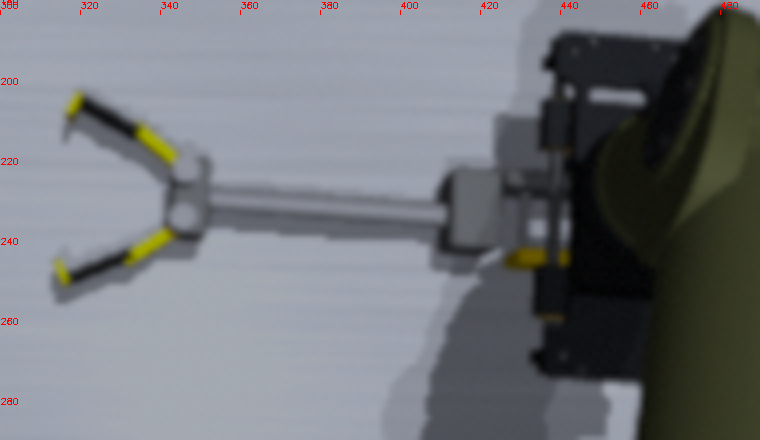

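```bash
python3 -m creep '[[0,1,-6,0,0,0,50],[0,2,-14,0,0,0,50],[0,2,-15,0,0,0,50],[0,2,-15,0,0,0,50],[0,2,-15,0,0,0,50]]' 7;python3 -m creep '[[0,2,-15,0,0,0,50],[0,2,-15,0,0,0,50],[0,0,-15,0,0,0,50],[0,0,-10,0,0,0,50],[0,0,0,0,0,0,50]]';python3 -c "
from h import *
plan(.514,-.328,.030,.064)
t=get_image('top');s=get_image('side')
crop(t,190,150,190,130,4,'pics/t7.png');crop(s,200,90,200,150,4,'pics/s7.png')"
```

```text
time: 4.85
position: [0.5286, -0.2629, 0.1959]
tool_rot: [1.254, 1.171, -1.25]
ft_force: [-0.8, -2.1, 2.8]
grip_width: 0.618
time: 5.35
position: [0.536, -0.2072, 0.1957]
tool_rot: [1.254, 1.173, -1.248]
ft_force: [-0.4, 1.8, 6.4]
grip_width: 0.616
t 5.35 grasp [ 0.5372 -0.2077  0.0317] F [-0.4423  1.8023  6.4142] w 53.597584829639146 q7 0.07599962698058037
tool axes
 [[ 0.0074  0.9982 -0.0593]
 [-0.0027 -0.0593 -0.9982]
 [-1.      0.0075  0.0023]]
shift mm in current axes [  1.8871 -14.8197 121.8834] in final axes [  1.7211 -14.2371 121.9553] turn [ 0.0047  0.0023 -0.0076]
```

View pics/t7.png

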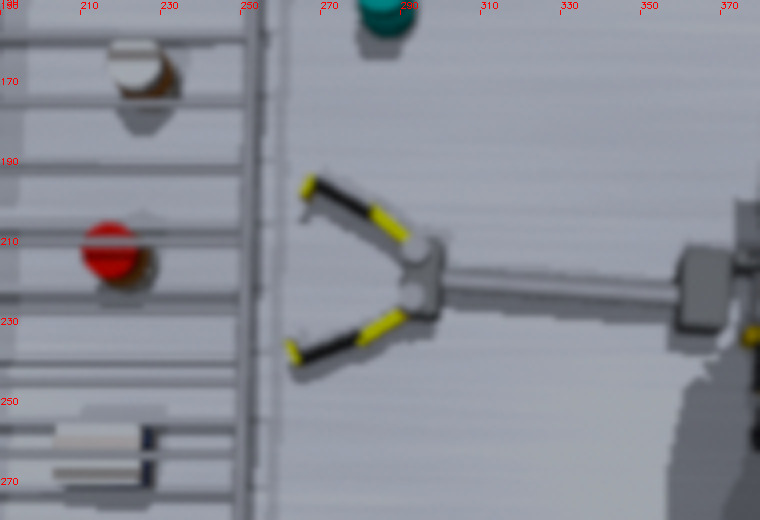

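View pics/s7.png

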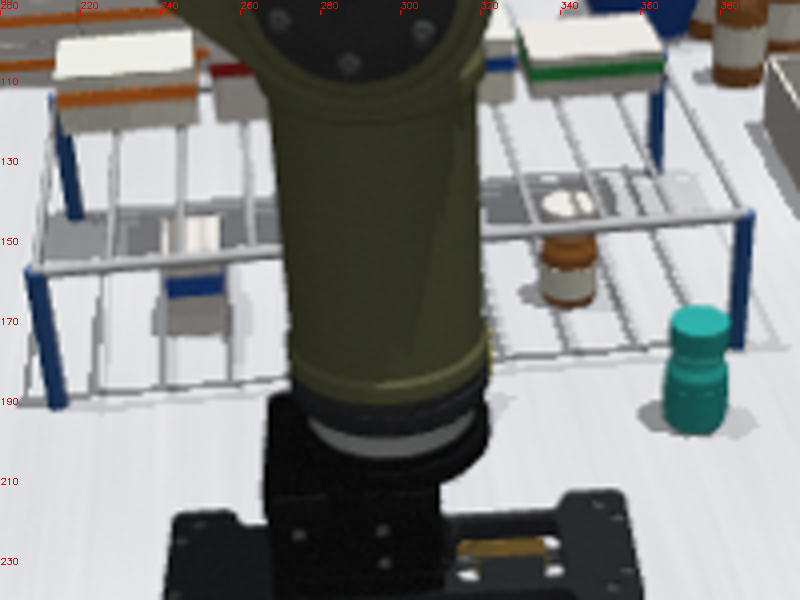

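Run:
```python
from h import *
np.set_printoptions(precision=4,suppress=True)
t=get_image("top")
a=pix(t,(267.5,194),.043);b=pix(t,(262.5,239),.043);m=(a+b)/2
p=pix(t,(293,212),.05);q=pix(t,(292.5,224.5),.05);k=(p+q)/2
tf=pix(t,(300,220),.03);tb=pix(t,(358,224),.03)
print(a,b,m,(p+q)/2,"slopes",(a-b)/np.linalg.norm(a-b),(m-k)[:2],(tf-tb)[0]/(tf-tb)[1])
print("red",pix(t,(217.5,212.5),.066))
```

```text
[0.6054 0.0892 0.043 ] [0.4986 0.0967 0.043 ] [0.552 0.093 0.043] [0.5477 0.0273 0.05  ] slopes [ 0.9975 -0.0703  0.    ] [0.0043 0.0657] 0.05121959005904012
red [0.5554 0.2004 0.066 ]
```

```bash
python3 -m creep '[[-1,1,-8,0,0,0,50],[0,1,-14,0,0,0,50],[0,0,-14,0,0,0,50],[0,0,-14,0,0,0,50],[0,0,-14,0,0,0,50]]' 7;python3 -m creep '[[0,0,-14,0,0,0,50],[0,0,-14,0,0,0,50],[0,0,-14,0,0,0,50],[0,0,-14,0,0,0,50],[0,0,-6,0,0,0,50]]';python3 -c "
from h import *
plan(.545,-.082,.030,.064)
t=get_image('top')
crop(t,150,150,190,130,4,'pics/t8.png')"
```

```text
time: 6.0
position: [0.5412, -0.1445, 0.1959]
tool_rot: [1.254, 1.172, -1.251]
ft_force: [-0.3, -2.0, 1.2]
grip_width: 0.62
time: 6.5
position: [0.5453, -0.0822, 0.1959]
tool_rot: [1.254, 1.173, -1.25]
ft_force: [0.3, -1.6, 0.8]
grip_width: 0.622
t 6.5 grasp [ 0.5464 -0.0828  0.0319] F [ 0.3196 -1.6287  0.7941] w 54.07661152037465 q7 -0.15487166941480734
tool axes
 [[ 0.0067  0.9982 -0.0598]
 [-0.0037 -0.0597 -0.9982]
 [-1.      0.0069  0.0032]]
shift mm in current axes [ 1.8477 -0.3062 -0.2128] in final axes [ 1.8505 -0.2942 -0.2055] turn [ 0.0042  0.0032 -0.0069]
```

View pics/t8.png

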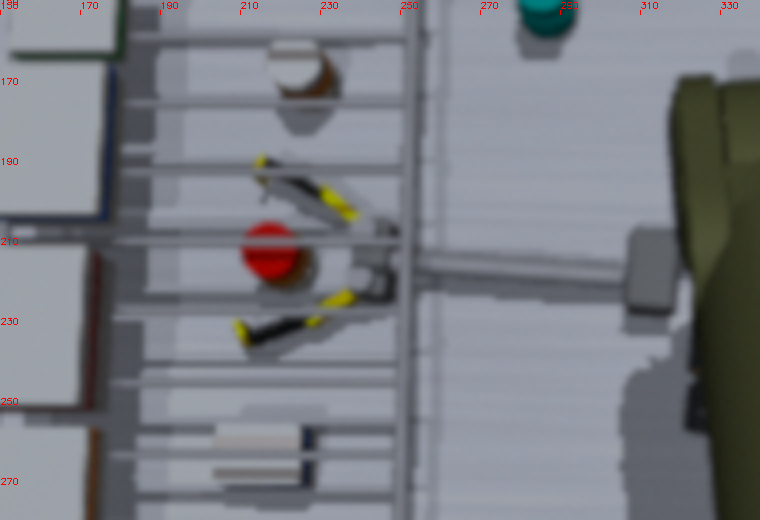

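Run:
```python
from h import *
np.set_printoptions(precision=4,suppress=True)
t=get_image("top")
a=pix(t,(216,190),.043);b=pix(t,(210.5,235.5),.043);m=(a+b)/2
print(a,b,m,m-.02*np.array([.06,.998,0]),"slopes",(a-b)/np.linalg.norm(a-b))
```

```text
[0.6128 0.2121 0.043 ] [0.5043 0.2188 0.043 ] [0.5586 0.2154 0.043 ] [0.5574 0.1955 0.043 ] slopes [ 0.9981 -0.061   0.    ]
```

```bash
python3 -m creep '[[0,2,-3,0,0,0,50],[0,0,0,0,0,0,50]]' 7;python3 -m creep '[[0,0,0,0,0,0,30],[0,0,0,0,0,0,30],[0,0,0,0,0,0,30],[0,0,0,0,0,0,30],[0,0,0,0,0,0,30]]' 30;python3 -c "
from h import *
plan(.545,-.082,.030,.064)
t=get_image('top')
crop(t,150,150,190,130,4,'pics/t9.png')"
```

```text
time: 6.8
position: [0.5472, -0.0817, 0.1957]
tool_rot: [1.254, 1.172, -1.253]
ft_force: [-1.7, -0.3, 3.7]
grip_width: 0.617
time: 7.3
position: [0.5477, -0.082, 0.1961]
tool_rot: [1.255, 1.17, -1.251]
ft_force: [2.3, -1.1, 2.1]
grip_width: 0.465
t 7.3 grasp [ 0.549  -0.0828  0.0321] F [ 2.3032 -1.0729  2.1412] w 40.45088947338808 q7 -0.16042931523363685
tool axes
 [[ 0.0078  0.998  -0.0625]
 [-0.0049 -0.0624 -0.998 ]
 [-1.      0.0081  0.0044]]
shift mm in current axes [ 2.0708 -2.7239  0.1374] in final axes [ 2.0922 -2.7067  0.1506] turn [ 0.0015  0.0044 -0.0081]
```

View pics/t9.png

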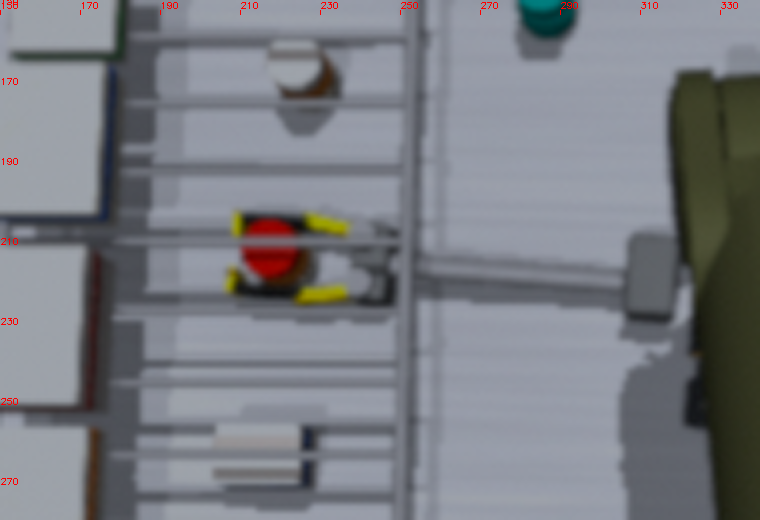

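```bash
python3 -m creep '[[0,0,0,0,0,0,30],[0,0,0,0,0,0,30],[0,0,4,0,0,0,30],[0,0,8,0,0,0,30],[0,0,10,0,0,0,30]]' 30;python3 -m creep '[[0,0,10,0,0,0,30],[0,0,10,0,0,0,30],[0,0,10,0,0,0,30],[0,0,10,0,0,0,30],[0,0,10,0,0,0,30]]';python3 -c "
from h import *
plan(.545,-.082,.030,.064)
t=get_image('top')
crop(t,150,150,190,130,4,'pics/t10.png')"
```

```text
time: 7.85
position: [0.5458, -0.1026, 0.1959]
tool_rot: [1.254, 1.174, -1.25]
ft_force: [0.1, 3.5, 4.2]
grip_width: 0.467
time: 8.35
position: [0.5427, -0.1545, 0.196]
tool_rot: [1.255, 1.171, -1.252]
ft_force: [0.4, 4.0, 3.2]
grip_width: 0.469
t 8.35 grasp [ 0.5437 -0.1553  0.032 ] F [0.4103 3.9621 3.1997] w 40.76805851565457 q7 -0.024344792355121294
tool axes
 [[ 0.0063  0.998  -0.0624]
 [-0.0045 -0.0624 -0.998 ]
 [-1.      0.0066  0.0041]]
shift mm in current axes [  1.7051  -2.2199 -72.5609] in final axes [  2.0204  -2.3228 -72.5496] turn [ 0.0016  0.0041 -0.0066]
```

View pics/t10.png

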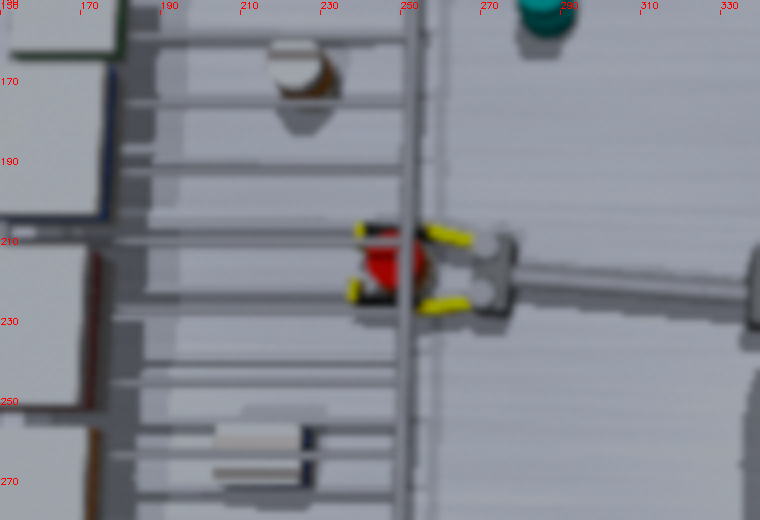

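Following well. I'll pull on by about 120 mm.

```bash
python3 -m creep '[[0,0,10,0,0,0,30],[0,0,12,0,0,0,30],[0,0,12,0,0,0,30],[0,0,12,0,0,0,30],[0,0,12,0,0,0,30]]';python3 -m creep '[[0,0,12,0,0,0,30],[0,0,12,0,0,0,30],[0,0,12,0,0,0,30],[0,0,8,0,0,0,30],[0,0,4,0,0,0,30]]';python3 -m creep '[[0,0,0,0,0,0,30],[0,0,0,0,0,0,30],[0,0,0,0,0,0,30]]';python3 -c "
from h import *
plan(.545,-.082,.030,.064)
t=get_image('top');s=get_image('side')
crop(t,200,150,190,130,4,'pics/t11.png');crop(s,200,90,200,150,4,'pics/s11.png')"
```

```text
time: 8.9
position: [0.539, -0.2128, 0.1961]
tool_rot: [1.255, 1.171, -1.252]
ft_force: [0.0, 2.8, 1.6]
grip_width: 0.471
time: 9.4
position: [0.5359, -0.2608, 0.1962]
tool_rot: [1.255, 1.17, -1.253]
ft_force: [-0.1, 0.7, -1.9]
grip_width: 0.463
time: 9.7
position: [0.5364, -0.259, 0.1966]
tool_rot: [1.254, 1.171, -1.251]
ft_force: [-0.5, -1.1, -2.0]
grip_width: 0.464
t 9.7 grasp [ 0.5375 -0.2598  0.0326] F [-0.4771 -1.1272 -1.9826] w 40.39201611058322 q7 0.15497343677539172
tool axes
 [[ 0.0067  0.9981 -0.0613]
 [-0.0048 -0.0613 -0.9981]
 [-1.      0.007   0.0044]]
shift mm in current axes [   1.7598   -2.2628 -177.2367] in final axes [   2.5569   -2.7246 -177.2205] turn [ 0.0027  0.0044 -0.007 ]
```

View pics/t11.png

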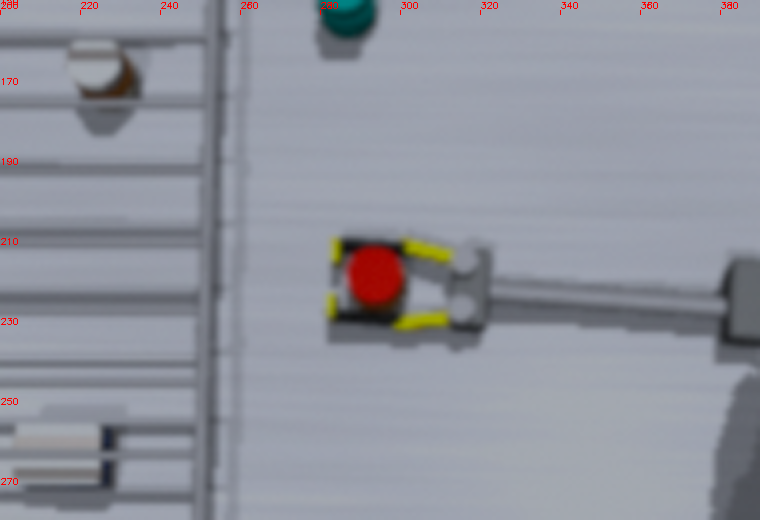

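View pics/s11.png

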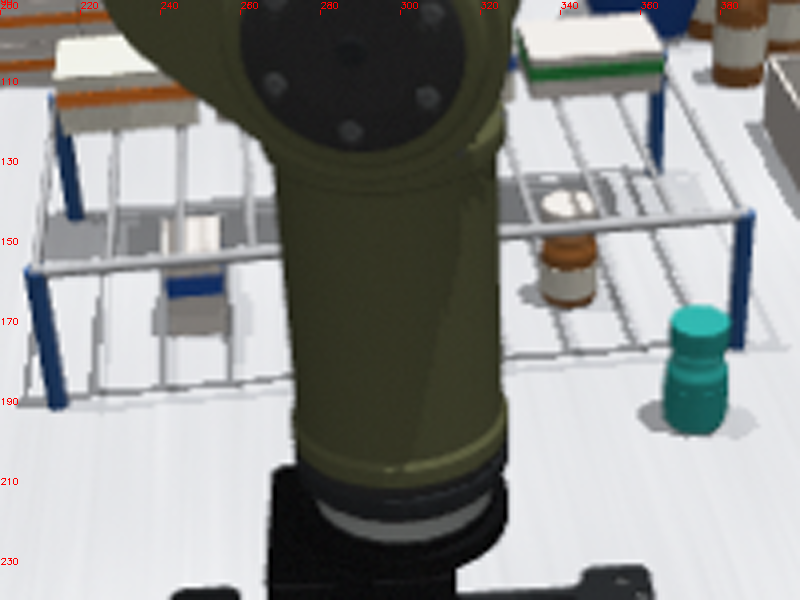

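```bash
python3 -m creep '[[0,0,0,0,0,0,42],[0,0,0,0,0,0,44],[0,0,0,0,0,0,46],[0,0,0,0,0,0,48],[0,0,0,0,0,0,50]]';python3 -m creep '[[0,0,0,0,0,0,53],[0,0,0,0,0,0,56],[0,0,0,0,0,0,60],[0,0,0,0,0,0,70],[0,0,0,0,0,0,80]]' ;python3 -m creep '[[0,0,0,0,0,0,80],[0,0,0,0,0,0,80]]';python3 -c "
from h import *
plan(.545,-.082,.030,.064)
t=get_image('top')
crop(t,200,150,240,130,3,'pics/t12.png')"
```

```text
time: 10.3
position: [0.5363, -0.2592, 0.1965]
tool_rot: [1.255, 1.171, -1.252]
ft_force: [-0.2, 0.4, -2.1]
grip_width: 0.561
time: 10.8
position: [0.5366, -0.2594, 0.197]
tool_rot: [1.255, 1.17, -1.251]
ft_force: [-0.1, -0.1, -0.5]
grip_width: 0.792
time: 11.0
position: [0.5364, -0.2593, 0.1967]
tool_rot: [1.255, 1.171, -1.252]
ft_force: [0.6, -0.2, 0.4]
grip_width: 0.9
t 11.0 grasp [ 0.5375 -0.2601  0.0327] F [ 0.5706 -0.1593  0.3876] w 78.26026630433338 q7 0.1550254069576291
tool axes
 [[ 0.0069  0.9981 -0.062 ]
 [-0.0046 -0.062  -0.9981]
 [-1.      0.0072  0.0042]]
shift mm in current axes [   1.9108   -2.4314 -177.5093] in final axes [   2.67     -2.767  -177.4946] turn [ 0.002   0.0042 -0.0072]
```

View pics/t12.png

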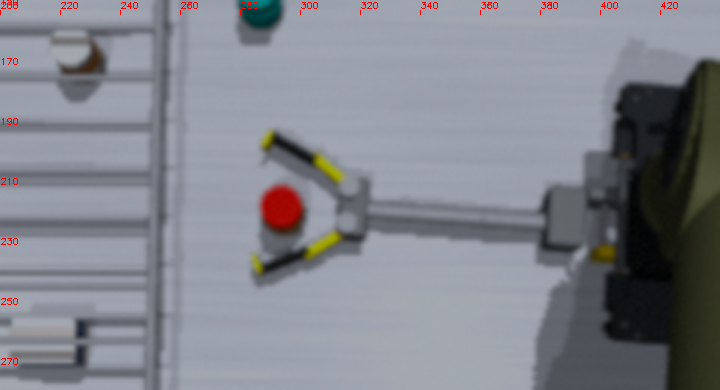

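```bash
python3 -m creep '[[0,0,0,0,0,0,87],[0,0,0,0,0,0,87],[-10,0,0,0,0,0,87],[-20,0,0,0,0,0,87],[-30,0,0,0,0,0,87]]';python3 -m creep '[[-30,0,0,0,0,0,87],[-40,0,0,0,0,0,87],[-40,0,30,0,0,0,87],[-20,0,40,0,0,0,87],[0,0,30,0,0,0,87]]';python3 -m creep '[[0,0,30,0,0,0,87],[0,0,20,0,0,0,87],[0,0,0,0,0,0,87],[0,0,0,0,0,0,87],[0,0,0,0,0,0,87]]';python3 -c "
from h import *
plan(.545,-.082,.030,.064)
t=get_image('top');s=get_image('side')
crop(t,200,130,240,160,3,'pics/t13.png');crop(s,200,90,200,150,4,'pics/s13.png')"
```

```text
time: 11.55
position: [0.5353, -0.2587, 0.2563]
tool_rot: [1.255, 1.174, -1.253]
ft_force: [-0.3, 0.3, -0.2]
grip_width: 1.003
time: 12.05
position: [0.5292, -0.3605, 0.3927]
tool_rot: [1.254, 1.161, -1.25]
ft_force: [-0.0, 0.2, -0.7]
grip_width: 1.0
time: 12.55
position: [0.5266, -0.406, 0.3876]
tool_rot: [1.254, 1.173, -1.249]
ft_force: [0.6, 0.5, -0.5]
grip_width: 0.999
t 12.55 grasp [ 0.5278 -0.4066  0.2236] F [ 0.6391  0.4701 -0.508 ] w 86.91768182028399 q7 0.4358283705403925
tool axes
 [[ 0.0073  0.9982 -0.0593]
 [-0.0035 -0.0593 -0.9982]
 [-1.      0.0075  0.0031]]
shift mm in current axes [ 192.5892   -2.2823 -325.1207] in final axes [ 193.6027   -2.3418 -324.5177] turn [ 0.0047  0.0031 -0.0075]
```

View pics/t13.png

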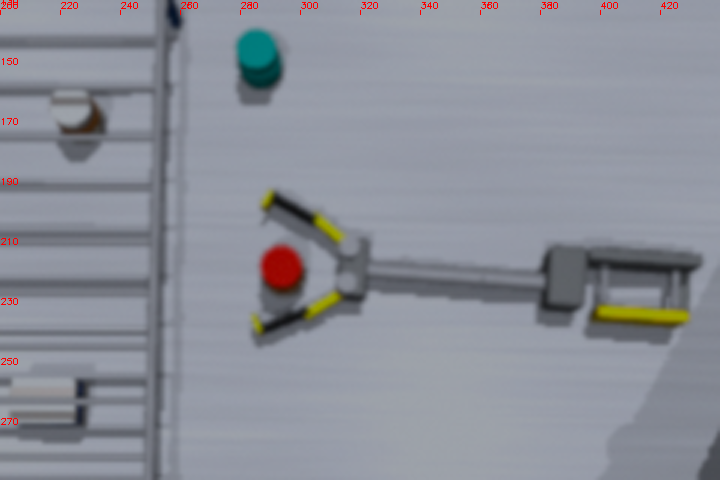

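View pics/s13.png

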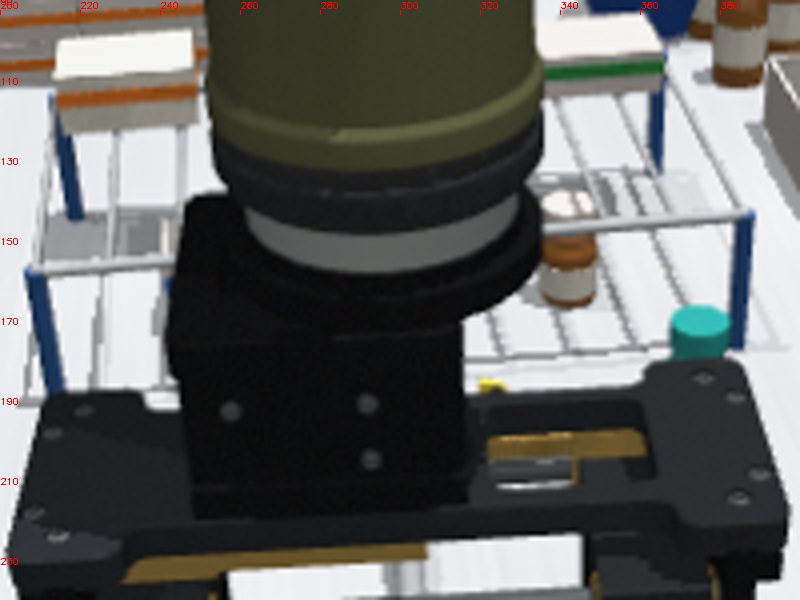

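Run:
```python
from h import *
from bench import ctrl
t=get_image("top");print(pix(t,(291,217.5),.066),pix(t,(223.5,166),.066),monitor.get_state()["qd"])
ctrl.close_job()
```

```text
[0.54700869 0.03035211 0.066     ] [0.66601923 0.19268126 0.066     ] [ 0.00401484  0.00350091  0.00647329 -0.00281611  0.00380008 -0.00069909
 -0.00033135]
the job is handed in; nothing more can be done
```

I drew the red-capped bottle out from under the rack with the reacher, let go, and handed the job in after about 12.7 s of the 45 s allowed. I lifted the gripper clear afterwards; no verdict was reported.

- **How it went:** I gripped the reacher at 7 N and slid it in until its jaws were around the bottle. Then I squeezed at 30 N: the finger opening fell from about 54 to 40.4 mm, a stroke of about 13 mm. I pulled back about 177 mm and opened slowly.
- **Red-capped bottle:** Its cap is at about (0.547, 0.030). That is roughly 88 mm in front of the rack's front edge (y about 0.118). In the top view the cap is round and the bottle shows no lean.
- **Trigger:** In the top view the reacher's jaws and trigger are fully open.
- **Left alone:** The carton, the white-capped bottle and the turquoise bottle look unmoved in the top view. I checked these by eye against the first picture.
- **Robot:** The gripper stayed about 0.28 m or more from the bottle. At the end its fingertips were about 0.2 m above the table and wrist forces were under 1 N.
- **Not confirmed:** The arm hid the red-capped bottle from the side camera at the end, so "upright" rests on the top view alone.

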